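# Shut the lunch boxes in the lid press

## Task

Shut the lids of all the lunch boxes that are there with the hand press, one after another in the order green, yellow, red: push each box flush into the press's fence corner and push the plunger right down to its stop, so that the lid is fully shut while the box sits square in the corner. Then take the box out, and at the end leave every box standing upright and shut on the grey mat, with the plunger back up. Leave the tumbler and the shaker alone.

Things in the scene. Friction and masses are not known exactly. Their poses are not given: they have to be found in the camera images.
- press: Fixed blue hand press with a steel L-shaped fence. Origin: inside corner of the fence, at worktop height. Back fence face: plane x = 0 (y -72 to +12 mm); side fence face: plane y = 0 (x -104 to 0); both 12 mm thick, 32 mm high. A box belongs on the worktop at x < 0, y < 0, length along x, touching both: flush, its centre is at (-80, -30) mm. Open towards -x and -y.
- plunger_knob (a point): Centre of the top of the plunger's round black knob, 36 mm wide, 167 mm up when raised, over (-26, -30) mm in the press frame; moves with the plunger. The rubber foot below (32 mm wide) hangs 64 mm up when raised. The press arm (36 mm wide about y = -30) reaches out from the column to x = -42 mm at heights 86 to 110 mm.
- plunger (a joint): Travel of the press plunger in m: 0 up, 0.018 at its stop. A spring of 2 N (up) to 5 N (at the stop) lifts it again; shutting a lid adds about 3 N. At the stop a lid under the foot is just fully shut.
- mat: Flat grey rubber mat fixed on the worktop, 190 mm in its x, 280 mm in its y, 3 mm thick; origin at the centre of its underside. Room for three boxes side by side, each with its length along mat x.
- tumbler: Clear upturned tumbler, loose bystander, 70 mm wide, 98 mm high; origin at the centre of its underside. Leave alone.
- shaker_1: Salt shaker, loose bystander, 44 mm wide, 90 mm high; origin at the centre of its underside. Leave alone.
- green_box: White lunch box with a green lid, loose, about 0.17 kg with the lid, 160 mm long in its x, 60 mm wide in its y, walls 40 mm high; origin at the centre of its underside; alike both ways round. May be absent. The lid is 154 x 54 mm, set in 3 mm from the walls, and its top stands 46 mm above the underside when shut.
- green_lid (a joint): Height in m by which the green lid stands proud of shut: 0 fully shut, 0.005 to 0.009 at the start. It only slides straight up and down, stiffly (about 3 N), and stays where it is pushed.
- yellow_box: White lunch box with a yellow lid, loose, about 0.17 kg with the lid, 160 mm long in its x, 60 mm wide in its y, walls 40 mm high; origin at the centre of its underside; alike both ways round. May be absent. The lid is 154 x 54 mm, set in 3 mm from the walls, and its top stands 46 mm above the underside when shut.
- yellow_lid (a joint): Height in m by which the yellow lid stands proud of shut: 0 fully shut, 0.005 to 0.009 at the start. It only slides straight up and down, stiffly (about 3 N), and stays where it is pushed.
- red_box: White lunch box with a red lid, loose, about 0.17 kg with the lid, 160 mm long in its x, 60 mm wide in its y, walls 40 mm high; origin at the centre of its underside; alike both ways round. May be absent. The lid is 154 x 54 mm, set in 3 mm from the walls, and its top stands 46 mm above the underside when shut.
- red_lid (a joint): Height in m by which the red lid stands proud of shut: 0 fully shut, 0.005 to 0.009 at the start. It only slides straight up and down, stiffly (about 3 N), and stays where it is pushed.

How it is judged:
By the outcome, as a careful person would: the job done as asked, in the order asked, and still so for the second after the job is handed in, with the robot touching nothing.
Of green_box, yellow_box, red_box only 2 to 3 are there at a start; the rules pass over those that are not, and their reading is None.
At some moment in a run one of green_box, yellow_box, red_box may be knocked a few centimetres aside while the robot is not near it.
Once in a run the grip may slacken for a moment while it holds something.
It also fails if it takes over 210 s, if anything falls off the work surface, if the arm or the gripper's body presses on something with over 40 N, if the wrist force passes 120 N, or if a joint passes its speed limit or range.

## Robot

A 6-joint arm with a two-finger parallel gripper is mounted at the origin on a cart in front of the work surface, level with it; the furniture and walls round the work are solid. World frame = base frame: x ahead of the robot, y to its left, z up, the work surface at z = 0. Lengths are in m, angles in degrees, forces in N, time in s.
With the tool pointing down it reaches from about 0.25 to 0.725 m from the base axis. Payload 9.7 kg.
Tool frame: the origin (TCP) lies on the centre line of the jaws, within the pads' length; the fingertips stand 14 mm ahead of it and the grasp point (between the pads) lies 5 mm behind it; z points along the fingers, y is the line along which they close (so a half turn about z gives the same grasp; the last joint's range is limited). The gripper opens to 85 mm and grips with 20 to 120 N. Pads are 22 mm wide; open, the fingers measure 114 mm over their backs; the gripper's body (76 mm by 85 mm) begins 54 mm behind the grasp point. The pads swing forward as they close: fully open they stand 13 mm farther back than shut.
Start: joints at [-69.385, 4.979, 10.078, 95.1, 0, 90], TCP at [0.194, -0.515, 0.245] pointing down, gripper open.
Joint ranges: [-179.16, 179.16], [-48.56, 103.87], [-65.8, 70.77], [-126.05, 130.52], [-82.76, 87.17], [-180, 180]. Speed limits (degrees/s): [127.2, 127.2, 147.25, 180, 180, 180].

## Interface

Orientations are given as [roll, pitch, yaw] about the fixed x, y, z axes, in that order (R = Rz(yaw) Ry(pitch) Rx(roll)).
In Python, from workcell import bot, camera, get_calibration, ticket gives the robot as it stands. The module is installed in compiled form; this text tells all that it offers.
- The arm moves only by the tool send_rows, never from a script. Its arguments are lists of equal length, an entry for each row: "linear": the shift along the tool's x, y, z in m, a list of three; "twist": the turn, a rotation vector about the tool's x, y, z in units of 10 degrees (1.0 is 10 degrees), a list of three; "gripper": the opening in per cent of the stroke, from 0 (shut) to 100 (fully open). In form: {"linear": [[x, y, z], ...], "twist": [[wx, wy, wz], ...], "gripper": [gripper, ...]}. A call has 1 to 8 rows; each row shifts and turns the commanded pose from where the row before left it, along the tool's axes as they then stand; what a row does not reach is not made up. A row lasts 1/8 s, in which the tool goes at most 62.5 mm and 10.7 degrees, less where a joint would pass 70% of its speed; a pose out of reach is approached as far as the arm can. A call with a gripper value outside its range is refused whole. The fingers move at their own pace and stop on an object; "grip_force" is the grip in N (left out, the last holds). Time passes only in rows, so rows that do not move let the fingers close. It gives the time, the measured TCP pose, the force, the opening and the grip force at its end, in the units of the state.
- bot.get_obs(): the state, without advancing time (a new reading comes with each control period).
- camera(name): name is "scene" or "top"; returns the picture (480x640x3 uint8, red, green, blue); there is no depth.
- get_calibration(name): a dict with "fx", "fy", "cx", "cy" (pixels), "k1" (the pictures are not rectified: a ray, as slopes to the right and down, at radius r is drawn at 1 + k1 r^2 times it, then the intrinsics apply), "origin" and "orientation" of the camera in the world. Camera axes: x right, y down, z forward; pixel columns grow to the right and rows downward; lengths in m; the calibration is good to about 2 mm. A picture is of the moment at which its call begins. get_calibration takes no time and is no camera call.
- ticket.job_done(): hands the job in; it is judged then, once.
The state is a dict: "time": time; "q": joint angles; "qd": joint speeds; "joint_efforts": joint torques, N m; "ee_pos": TCP position; "tcp_rot": TCP orientation; "wrist_force": force on the tool from outside, world axes, zero at the start; "torque": the same for the moment, N m; "opening": finger opening in m; "grasp_force": force on a finger pad.
Only numpy, scipy, OpenCV 4.12 (cv2) and the standard library are available. Lean on these libraries where they do the work, as an engineer would, in place of code of your own. Each camera call takes 0.05 s, during which the arm holds its last target. There are 200 camera calls.

## Working session

There is one attempt and no reset: what is moved stays moved. The work goes in short steps, Python scripts to look and compute and a tool call to move; the robot and the scene stay as the last step left them, time stands still between calls to the robot, and variables do not carry over. Pictures are saved under pics/ and viewed, at most 14 in all, crops included, and the job is handed in when it is done.

Besides the shell and the picture viewer there is one more tool, called after "Request:" as a command line: name --argument value ..., lists and objects as JSON in quotes. send_rows: Moves the arm, as the interface text tells. Its arguments: {"type":"object","properties":{"linear":{"type":"array"},"twist":{"type":"array"},"gripper":{"type":"array"},"grip_force":{"type":"number"}},"required":["linear","twist","gripper"]}

```bash
mkdir -p pics; cat > h.py <<'E'
import numpy as np, cv2
from workcell import bot, camera, get_calibration, ticket
from scipy.spatial.transform import Rotation as R
def snap(n,f):
    im=camera(n); cv2.imwrite('pics/'+f+'.png',im[:,:,::-1]); return im
E
python3 - <<'E'
from h import *
snap('scene','s0');snap('top','t0')
for n in('scene','top'):print(get_calibration(n))
print(bot.get_obs())
E
```

```text
{'fx': 567.3140526904319, 'fy': 567.3140526904319, 'cx': 321.5224009812808, 'cy': 236.44928492242948, 'k1': 0.05459301377941903, 'origin': array([-0.14068413,  0.81962215,  0.87534455]), 'orientation': array([-123.62640412,   -0.34604089, -139.59714501])}
{'fx': 493.9127162728521, 'fy': 493.9127162728521, 'cx': 326.63524193708577, 'cy': 237.24355720942768, 'k1': -0.04710209018140233, 'origin': array([ 0.33174058, -0.0441675 ,  1.21181528]), 'orientation': array([-1.65941368e+02, -1.38067025e-01, -8.97738625e+01])}
{'time': 0.1, 'q': array([-6.93856094e+01,  5.00623039e+00,  1.00395342e+01,  9.50991872e+01,
       -4.06876215e-04,  8.99997095e+01]), 'qd': array([ 0.0089787 , -0.08968   ,  0.13972854, -0.06460916,  0.04622048,
        0.0033418 ]), 'joint_efforts': array([-9.59255121e-04, -5.21561086e+01,  4.65654337e+01,  1.61043619e-02,
       -5.02758940e-05, -3.12117734e-06]), 'ee_pos': array([ 0.19357503, -0.514611  ,  0.24467528]), 'tcp_rot': array([-1.79934117e+02,  4.06541867e-04,  2.06146816e+01]), 'wrist_force': array([-0.0919839 , -0.28548106, -0.56840658]), 'torque': array([-0.0179697 ,  0.02631732,  0.00943115]), 'grasp_force': 0.0, 'opening': 0.08546966450797004}
```

View pics/t0.png

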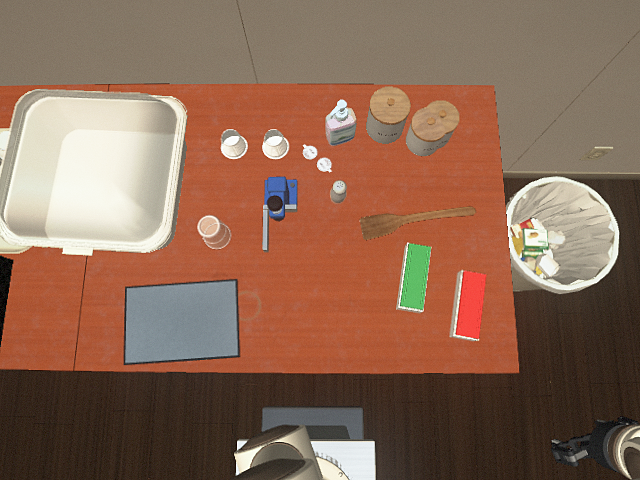

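View pics/s0.png

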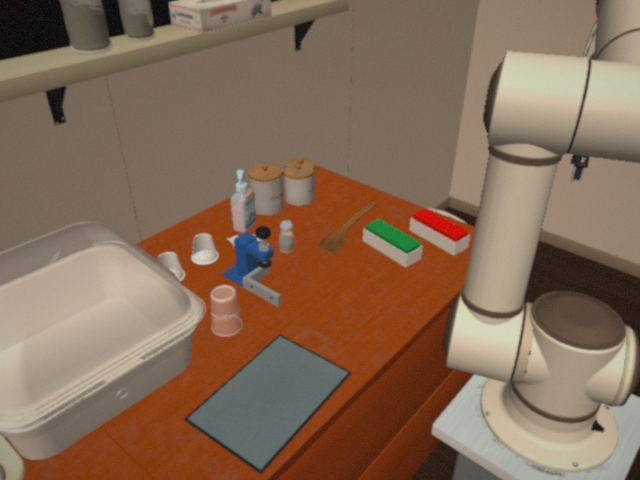

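The pictures show green (about 415,277) and red (470,305) and no yellow. The press is at about (275,205), with its side fence along column 266 to row 249. The mat spans (124,287) to (240,355).

```bash
cat >> h.py <<'E'
def cam(n):
    c=get_calibration(n); K=np.array([[c['fx'],0,c['cx']],[0,c['fy'],c['cy']],[0,0,1]]);D=np.array([c['k1'],0,0,0])
    return K,D,R.from_euler('xyz',c['orientation'],degrees=True).as_matrix(),np.array(c['origin'])
def back(n,px,z):
    K,D,M,o=cam(n); u=cv2.undistortPoints(np.float64(px).reshape(-1,1,2),K,D).reshape(-1,2)
    d=np.c_[u,np.ones(len(u))]@M.T; return o+d*((z-o[2])/d[:,2])[:,None]
def proj(n,P):
    K,D,M,o=cam(n); return cv2.projectPoints((np.float64(P).reshape(-1,3)-o)@M,np.zeros(3),np.zeros(3),K,D)[0].reshape(-1,2)
def lid(im,col,n='top',z=0.053):
    h=cv2.cvtColor(im,cv2.COLOR_RGB2HSV); H=h[...,0]
    m=((h[...,1]>150)&(h[...,2]>60)&((abs(H.astype(int)-60)<15) if col=='green' else ((H<3)|(H>177)))).astype(np.uint8)
    if col=='red': m&=(im[...,0]>170)&(im[...,1]<40)
    cs=max(cv2.findContours(m,cv2.RETR_EXTERNAL,cv2.CHAIN_APPROX_NONE)[0],key=cv2.contourArea)
    P=back(n,cs.reshape(-1,2),z)[:,:2]
    (c,s,a)=cv2.minAreaRect((P*1000).astype(np.float32))
    b=cv2.boxPoints((c,s,a)); e=max(b[1]-b[0],b[2]-b[1],key=np.linalg.norm); yaw=np.degrees(np.arctan2(e[1],e[0]))
    return np.round(c,1),np.round(s,1),round((yaw+90)%180-90,1)
E
python3 - <<'E'
from h import *
im=cv2.imread('pics/t0.png')[:,:,::-1]
for c in('green','red'):print(c,lid(im,c))
mt=[(124,287.5),(237.5,279.5),(240,355.5),(124,363.5)]
print(back('top',mt,0.003))
cv2.imwrite('pics/c1.png',cv2.resize(im[165:260,245:365,::-1],None,fx=6,fy=6,interpolation=cv2.INTER_CUBIC))
s=cv2.imread('pics/s0.png'); cv2.imwrite('pics/c2.png',cv2.resize(s[215:315,200:320],None,fx=6,fy=6,interpolation=cv2.INTER_CUBIC))
E
```

```text
green (array([ 459. , -220.7]), array([0., 0.]), np.float32(0.0))
red (array([ 387.5, -374.4]), array([0., 0.]), np.float32(0.0))
[[0.503763   0.45584442 0.003     ]
 [0.52570241 0.17416936 0.003     ]
 [0.34231094 0.15991241 0.003     ]
 [0.32062699 0.43804159 0.003     ]]
```

View pics/c1.png

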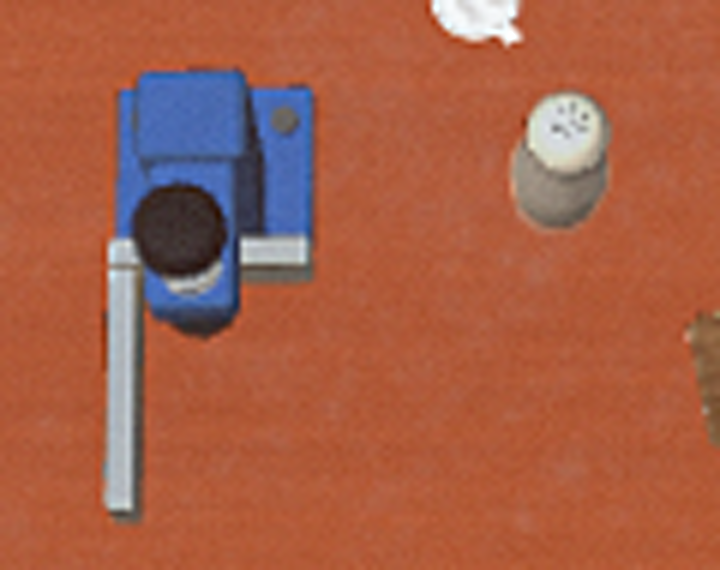

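View pics/c2.png

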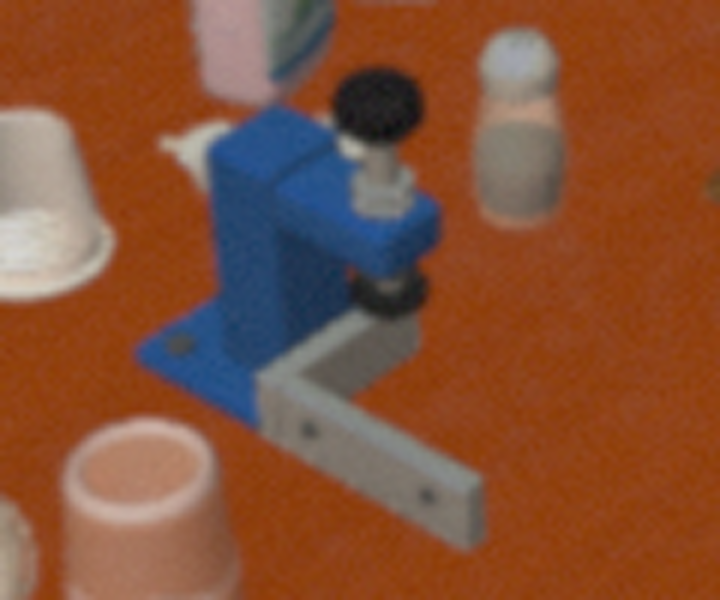

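```bash
sed -i 's/minAreaRect((P\*1000).astype(np.float32))/minAreaRect(np.ascontiguousarray(P*1000,dtype=np.float32))/' h.py
python3 - <<'E'
from h import *
im=np.ascontiguousarray(cv2.imread('pics/t0.png')[:,:,::-1])
for c in('green','red'):print(c,lid(im,c))
def up(p,ox,oy): return (np.float64(p)+.5)/6-.5+[ox,oy]
print('top: corner, near end inner, near outer, back fence right end')
print(back('top',up([(138,265),(133,512),(106,514),(308,264)],245,165),.032).round(4))
print('scene: near end inner top(484,487), outer(472... )')
print(back('scene',up([(484,487),(462,500),(288,372)],200,215),.032).round(4))
print('knob top',back('top',up([(179,228)],245,165),.16),back('scene',up([(378,105)],200,215),.16))
print('shaker top',back('top',up([(567,130)],245,165),.09),'tumbler',back('top',[(209,226)],.098))
E
```

```text
green (array([ 459. , -220.7]), array([0., 0.]), np.float32(0.0))
red (array([ 387.5, -374.4]), array([0., 0.]), np.float32(0.0))
top: corner, near end inner, near outer, back fence right end
[[0.7    0.1021 0.032 ]
 [0.5945 0.1006 0.032 ]
 [0.5937 0.1116 0.032 ]
 [0.7007 0.0312 0.032 ]]
scene: near end inner top(484,487), outer(472... )
[[0.5888 0.1022 0.032 ]
 [0.5898 0.1133 0.032 ]
 [0.6989 0.1015 0.032 ]]
knob top [[0.67449114 0.07139789 0.16      ]] [[0.66736985 0.07271136 0.16      ]]
shaker top [[ 0.73923262 -0.07520084  0.09      ]] tumbler [[0.63656931 0.22997921 0.098     ]]
```

```bash
python3 - <<'E'
from h import *
im=np.ascontiguousarray(cv2.imread('pics/t0.png')[:,:,::-1])
h=cv2.cvtColor(im,cv2.COLOR_RGB2HSV);print(im[277,416],h[277,416],im[305,472],h[305,472])
print(back('top',[(416,277),(472,305)],.053))
E
```

```text
[ 95 190 101] [ 62 127 190] [247  74  67] [  1 186 247]
[[ 0.52551505 -0.25854795  0.053     ]
 [ 0.45925094 -0.38826871  0.053     ]]
```

```bash
python3 - <<'E'
s=open('h.py').read()
s=s.replace("h=cv2.cvtColor(im,","im=cv2.bilateralFilter(np.ascontiguousarray(im),7,60,3); h=cv2.cvtColor(im,").replace(">150)&(h[...,2]>60)",">90)&(h[...,2]>60)").replace("(H<3)|(H>177)","(H<5)|(H>170)").replace("&(im[...,1]<40)","&(im[...,1]<100)")
open('h.py','w').write(s)
E
python3 - <<'E'
from h import *
im=np.ascontiguousarray(cv2.imread('pics/t0.png')[:,:,::-1])
for c in('green','red'):print(c,lid(im,c))
print(im[300,350])
E
```

```text
green (array([ 528.8, -257. ]), array([ 54.3, 153.3]), np.float32(-9.5))
red (array([ 462.6, -385.6]), array([ 55.3, 154.4]), np.float32(-10.2))
[165  82  52]
```

Request:
send_rows --linear '[[0.045,-0.0185,0],[0.045,-0.0185,0],[0.045,-0.0185,0],[0.045,-0.0185,0],[0.045,-0.0185,0],[0.045,-0.0185,0],[0.045,-0.0185,0],[0.045,-0.0185,0]]' --twist '[[0,0,0],[0,0,0],[0,0,0],[0,0,0],[0,0,0],[0,0,0],[0,0,0],[0,0,0]]' --gripper '[100,100,100,100,100,100,100,100]' --grip_force 50

```text
time: 1.1
ee_pos: [0.4794, -0.2482, 0.245]
tcp_rot: [-180.0, 0.0, 20.6]
wrist_force: [0.6, -0.7, 0.1]
opening: 0.0852
grasp_force: 0.0
```

Request:
send_rows --linear '[[0,0,0.03],[0,0,0.03],[0,0,0.03],[0,0,0],[0,0,0]]' --twist '[[0,0,1],[0,0,1],[0,0,1],[0,0,0],[0,0,0]]' --gripper '[100,100,100,100,100]'

```text
time: 1.72
ee_pos: [0.4787, -0.2497, 0.1564]
tcp_rot: [180.0, -0.0, -9.2]
wrist_force: [-0.4, 0.3, 0.2]
opening: 0.0854
grasp_force: 0.0
```

```bash
cat >> h.py <<'E'
def delta(x,y,z=None,yaw=None):
    o=bot.get_obs(); p=o['ee_pos']; a=np.radians(o['tcp_rot'][2]); d=np.array([x,y])-p[:2]
    r=[d[0]*np.cos(a)+d[1]*np.sin(a), d[0]*np.sin(a)-d[1]*np.cos(a), 0 if z is None else p[2]-z]
    print('t',o['time'],'pos',p.round(4),'rot',o['tcp_rot'].round(1),'F',o['wrist_force'].round(1),'| tool shift mm',(np.array(r)*1000).round(1),'twist',None if yaw is None else round((o['tcp_rot'][2]-yaw)/10,2))
def grip(c,yaw,off=-50):
    a=np.radians(yaw); return (c[0]+off*np.cos(a))/1000,(c[1]+off*np.sin(a))/1000
E
python3 - <<'E'
from h import *
im=snap('top','t1')
for c in('green','red'):
    try: print(c,lid(im,c))
    except Exception as e:print(e)
delta(*grip((528.8,-257),-9.5),.02,-9.5)
E
```

```text
green (array([ 565.4, -262.2]), array([52.5, 79.2]), np.float32(-9.5))
red (array([ 657.7, -533. ]), array([0., 0.]), np.float32(0.0))
t 1.775 pos [ 0.4789 -0.2498  0.1568] rot [ 1.8e+02 -1.0e-01 -9.2e+00] F [ 0.5 -0.5 -0.6] | tool shift mm [  0.4  -1.1 136.8] twist 0.03
```

Request:
send_rows --linear '[[0,-0.001,0.04],[0,0,0.04],[0,0,0.03],[0,0,0.018],[0,0,0.007],[0,0,0]]' --twist '[[0,0,0],[0,0,0],[0,0,0],[0,0,0],[0,0,0],[0,0,0]]' --gripper '[100,100,100,100,100,100]'

```text
time: 2.52
ee_pos: [0.4791, -0.2488, 0.0211]
tcp_rot: [180.0, -0.0, -9.4]
wrist_force: [-0.1, 0.6, 0.7]
opening: 0.0858
grasp_force: 0.0
```

Request:
send_rows --linear '[[0,0,0],[0,0,0],[0,0,0],[0,0,0],[0,0,0],[0,0,0]]' --twist '[[0,0,0],[0,0,0],[0,0,0],[0,0,0],[0,0,0],[0,0,0]]' --gripper '[40,40,40,40,40,40]'

```text
time: 3.28
ee_pos: [0.4794, -0.249, 0.0217]
tcp_rot: [180.0, -0.1, -9.4]
wrist_force: [-1.4, -0.2, 5.5]
opening: 0.0593
grasp_force: 55.0
```

Request:
send_rows --linear '[[0,0,-0.015],[0,0,-0.025],[0,0,-0.02],[-0.003,-0.04,0],[-0.003,-0.045,0],[-0.003,-0.045,0],[0,-0.045,0],[0,-0.045,0]]' --twist '[[0,0,0],[0,0,-0.5],[0,0,-0.48],[0,0,0],[0,0,0],[0,0,0],[0,0,0],[0,0,0]]' --gripper '[40,40,40,40,40,40,40,40]'

```text
time: 4.28
ee_pos: [0.4679, -0.0272, 0.0813]
tcp_rot: [-180.0, -0.0, 0.4]
wrist_force: [0.5, -0.8, -1.8]
opening: 0.0595
grasp_force: 54.4
```

Request:
send_rows --linear '[[0,-0.045,0],[0,-0.03,0],[0,-0.012,0],[0,0,0],[0,0,0]]' --twist '[[0,0,0],[0,0,0],[0,0,0],[0,0,0],[0,0,0]]' --gripper '[40,40,40,40,40]'

```text
time: 4.9
ee_pos: [0.4678, 0.027, 0.0807]
tcp_rot: [-178.7, 0.0, 2.6]
wrist_force: [1.0, 0.5, -1.8]
opening: 0.059
grasp_force: 54.6
```

```bash
python3 - <<'E'
from h import *
im=snap('top','t2')
for c,z in(('green',.113),('red',.053)):
    print(c,lid(im,c,z=z))
snap('scene','s2')
delta(.470,.0615,.0225,.4)
E
```

```text
green (array([ 584.7, -518.8]), array([ 7.1, 33.5]), np.float32(-89.8))
red (array([ 462.5, -385.6]), array([ 55.3, 154.2]), np.float32(-10.2))
t 5.0 pos [0.4678 0.0271 0.0806] rot [-178.7    0.     2.6] F [-0.   0.2 -1. ] | tool shift mm [  3.8 -34.3  58.1] twist 0.22
```

View pics/s2.png

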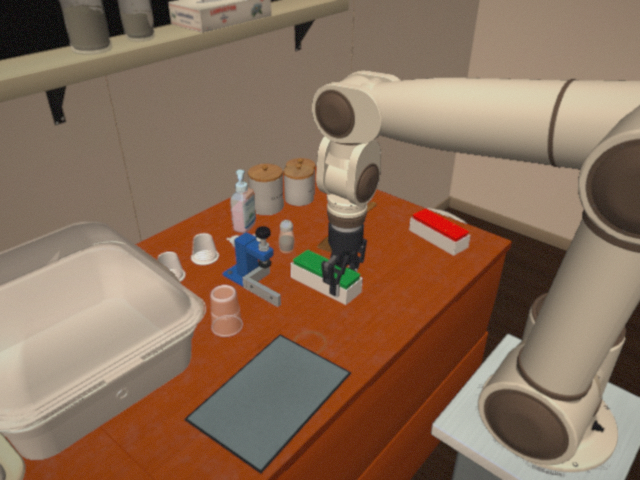

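The picture shows the green box held at about (328,276). The arm stopped short at y = 0.027, so I'll check the joints.

```bash
python3 - <<'E'
from h import *
o=bot.get_obs();print(o['q'].round(2),o['qd'].round(1),o['torque'].round(2))
E
```

```text
[  2.57  -6.13 -19.17  76.99   1.29 179.95] [ 0.3 -0.  -0.1  0.   0.1 -0. ] [-0.02  0.04 -0.03]
```

Request:
send_rows --linear '[[0,0,0],[0,0,0]]' --twist '[[0,0,0],[0,0,0]]' --gripper '[40,40]'

```text
time: 5.25
ee_pos: [0.4678, 0.0276, 0.0806]
tcp_rot: [-178.7, 0.0, 2.7]
wrist_force: [-0.2, -0.1, -2.3]
opening: 0.0593
grasp_force: 54.6
```

Request:
send_rows --linear '[[0,0.015,0.01],[0,0,0.015],[0,0,0.015],[0,0,0.01],[0,0,0.005],[0,0,0]]' --twist '[[0,0,0],[0,0,0],[0,0,0],[0,0,0],[0,0,0],[0,0,0]]' --gripper '[40,40,40,40,40,40]'

```text
time: 6.0
ee_pos: [0.4683, 0.0142, 0.0251]
tcp_rot: [-178.7, 0.0, 2.7]
wrist_force: [-0.7, -0.0, -1.7]
opening: 0.0593
grasp_force: 54.7
```

Request:
send_rows --linear '[[0,0,0],[0,0,0.002],[0,0,0.001],[0,0,0]]' --twist '[[-0.13,0,0],[0,0,0],[0,0,0],[0,0,0]]' --gripper '[40,40,40,40]'

```text
time: 6.5
ee_pos: [0.4684, 0.0141, 0.0223]
tcp_rot: [-180.0, 0.0, 2.7]
wrist_force: [-0.6, -0.8, -1.2]
opening: 0.0596
grasp_force: 54.7
```

Request:
send_rows --linear '[[0,0,0],[0,0,0],[0,0,0],[0,0,-0.04],[0,0,-0.05],[0,0,0],[0,0,0],[0,0,0]]' --twist '[[0,0,0],[0,0,0],[0,0,0],[0,0,0],[0,0,0],[0,0,-1],[0,0,-1],[0,0,-1]]' --gripper '[100,100,100,100,100,100,100,100]'

```text
time: 7.5
ee_pos: [0.4686, 0.014, 0.1126]
tcp_rot: [180.0, -0.0, 33.0]
wrist_force: [0.6, 0.4, -0.4]
opening: 0.0853
grasp_force: 0.0
```

Request:
send_rows --linear '[[0,0,0],[0,0,0],[0,0,0],[0,0,0],[0,0,0],[0,0,0],[0,0,0],[0,0,0]]' --twist '[[0,0,-1],[0,0,-1],[0,0,-1],[0,0,-1],[0,0,-1],[0,0,-1],[0,0,-1],[0,0,-1]]' --gripper '[100,100,100,100,100,100,100,100]'

```text
time: 8.5
ee_pos: [0.4685, 0.014, 0.1124]
tcp_rot: [180.0, -0.0, 113.0]
wrist_force: [0.7, 0.5, -0.4]
opening: 0.0855
grasp_force: 0.0
```

Request:
send_rows --linear '[[0,0,0],[0,0,0],[0,0,0],[0,0,0],[0,0,0],[0,0,0],[0,0,0],[0,0,0]]' --twist '[[0,0,-1],[0,0,-1],[0,0,-1],[0,0,-1],[0,0,-1],[0,0,-1],[0,0,-0.9],[0,0,0]]' --gripper '[100,100,100,100,100,100,100,100]'

```text
time: 9.5
ee_pos: [0.4685, 0.0141, 0.1124]
tcp_rot: [180.0, -0.0, -178.4]
wrist_force: [-0.3, 0.6, -0.5]
opening: 0.0855
grasp_force: 0.0
```

```bash
python3 - <<'E'
from h import *
im=snap('top','t3'); print(lid(im,'green'))
im=snap('scene','s3'); print(lid(im,'green','scene'))
delta(.470,.015,.022,180);print(bot.get_obs()['q'].round(1))
E
```

```text
(array([ 599.8, -544.8]), array([ 5. , 35.1]), np.float32(-89.8))
(array([511.1,  20.4]), array([158.6,  62.7]), np.float32(2.0))
t 9.6 pos [0.4685 0.014  0.1124] rot [ 180.    -0.  -178.5] F [-0.5  0.3  0.1] | tool shift mm [-1.6  0.9 90.4] twist -35.85
[  1.7  -6.7 -16.1  80.6   0.    0.2]
```

Request:
send_rows --linear '[[0,0,0.03],[0,0,0.03],[0,0,0.02],[0,0,0.01],[0,0,0]]' --twist '[[0,0,-0.12],[0,0,0],[0,0,0],[0,0,0],[0,0,0]]' --gripper '[100,100,100,100,100]'

```text
time: 10.22
ee_pos: [0.4682, 0.0141, 0.0221]
tcp_rot: [180.0, -0.1, -177.2]
wrist_force: [-0.7, -0.4, -0.4]
opening: 0.0852
grasp_force: 0.0
```

Request:
send_rows --linear '[[0,0,0],[0,0,0],[0,0,0],[0,0,0],[0,0,0],[0,0,0],[0,0,-0.005],[0,0,0]]' --twist '[[0,0,0],[0,0,0],[0,0,0],[0,0,0],[0,0,0],[0,0,0],[0,0,0],[0,0,0.23]]' --gripper '[40,40,40,40,40,40,40,40]'

```text
time: 11.22
ee_pos: [0.4686, 0.0141, 0.0279]
tcp_rot: [180.0, 0.0, -179.4]
wrist_force: [0.2, -0.8, -1.8]
opening: 0.0595
grasp_force: 53.8
```

Request:
send_rows --linear '[[0,0.025,0],[0,0.023,0.003],[-0.02,0,0.002],[-0.03,0,0],[-0.02,0,0],[-0.015,0,0],[-0.005,0,0],[0,0,0]]' --twist '[[0,0,0],[0,0,0],[0,0,0],[0,0,0],[0,0,0],[0,0,0],[0,0,0],[0,0,0]]' --gripper '[40,40,40,40,40,40,40,40]'

```text
time: 12.22
ee_pos: [0.5582, 0.0631, 0.0236]
tcp_rot: [180.0, 0.0, -179.4]
wrist_force: [-4.6, -0.8, 8.3]
opening: 0.0593
grasp_force: 53.4
```

```bash
python3 - <<'E'
from h import *
im=snap('scene','s4'); cv2.imwrite('pics/c4.png',cv2.resize(im[200:330,190:350,::-1],None,fx=5,fy=4.6,interpolation=cv2.INTER_CUBIC))
snap('top','t4')
E
```

```text
(no output)
```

View pics/c4.png

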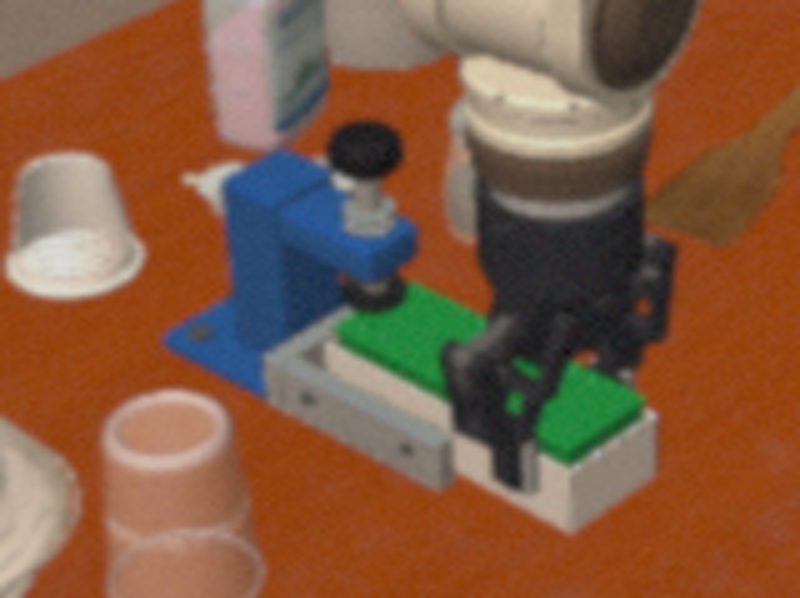

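The box front is 10 mm or so short of the back fence and about as far from the side fence. I'll push in gently.

Request:
send_rows --linear '[[-0.002,0.0015,-0.0005],[-0.002,0.0015,0],[-0.002,0.0015,0],[-0.001,0,0],[-0.001,0,0],[0,0,0]]' --twist '[[0,0,0],[0,0,0],[0,0,0],[0,0,0],[0,0,0],[0,0,0]]' --gripper '[40,40,40,40,40,40]' --grip_force 30

```text
time: 13.08
ee_pos: [0.5655, 0.0676, 0.0236]
tcp_rot: [180.0, -0.1, -179.4]
wrist_force: [-6.2, -0.5, 7.9]
opening: 0.0594
grasp_force: 53.3
```

Request:
send_rows --linear '[[-0.001,0,0],[-0.001,0,0],[-0.001,0,0],[0,0,0]]' --twist '[[0,0,0],[0,0,0],[0,0,0],[0,0,0]]' --gripper '[40,40,40,40]'

```text
time: 13.58
ee_pos: [0.5685, 0.0678, 0.0236]
tcp_rot: [180.0, -0.0, -179.4]
wrist_force: [-6.8, -0.1, 7.7]
opening: 0.0593
grasp_force: 53.3
```

Request:
send_rows --linear '[[-0.001,0,-0.0005],[-0.001,0,0],[0,0,0]]' --twist '[[0,0,0],[0,0,0],[0,0,0]]' --gripper '[40,40,40]'

```text
time: 13.95
ee_pos: [0.5694, 0.0678, 0.0236]
tcp_rot: [180.0, -0.2, -179.4]
wrist_force: [-12.6, 0.6, 10.0]
opening: 0.0592
grasp_force: 53.4
```

Request:
send_rows --linear '[[-0.001,0,0],[-0.001,0,0],[0,0,0]]' --twist '[[0,0,0],[0,0,0],[0,0,0]]' --gripper '[40,40,40]'

```text
time: 14.32
ee_pos: [0.5694, 0.0677, 0.0236]
tcp_rot: [-180.0, -0.4, -179.4]
wrist_force: [-23.1, -0.4, 17.8]
opening: 0.0595
grasp_force: 54.2
```

Request:
send_rows --linear '[[0.0015,0.001,-0.001],[0,0.001,0],[0,0.001,0],[0,0,0]]' --twist '[[0,0,0],[0,0,0],[0,0,0],[0,0,0]]' --gripper '[40,40,40,40]'

```text
time: 14.82
ee_pos: [0.5693, 0.0687, 0.0237]
tcp_rot: [-179.8, -0.3, -179.6]
wrist_force: [-11.9, -12.5, 5.8]
opening: 0.059
grasp_force: 53.9
```

Request:
send_rows --linear '[[0,0.001,0],[0,0.001,0],[0,0,0]]' --twist '[[0,0,0],[0,0,0],[0,0,0]]' --gripper '[40,40,40]'

```text
time: 15.2
ee_pos: [0.5692, 0.0697, 0.0237]
tcp_rot: [-179.7, -0.3, -179.6]
wrist_force: [-13.0, -16.5, 7.2]
opening: 0.0593
grasp_force: 54.5
```

Request:
send_rows --linear '[[0.001,0.001,0],[0,0.001,0],[0,0,0]]' --twist '[[0,0,0],[0,0,0],[0,0,0]]' --gripper '[40,40,40]'

```text
time: 15.58
ee_pos: [0.5692, 0.0699, 0.0239]
tcp_rot: [-179.5, -0.2, -179.7]
wrist_force: [-6.8, -25.3, 4.8]
opening: 0.0595
grasp_force: 54.1
```

```bash
python3 - <<'E'
from h import *
o=bot.get_obs();print(o['torque'].round(2))
im=snap('scene','s5'); print(lid(im,'green','scene'))
cv2.imwrite('pics/c5.png',cv2.resize(im[225:325,210:330,::-1],None,fx=6.6,fy=6,interpolation=cv2.INTER_CUBIC))
E
```

```text
[-4.94  1.26 -0.91]
(array([652.4,  73.8]), array([61.3, 75.6]), np.float32(-0.0))
```

View pics/c5.png

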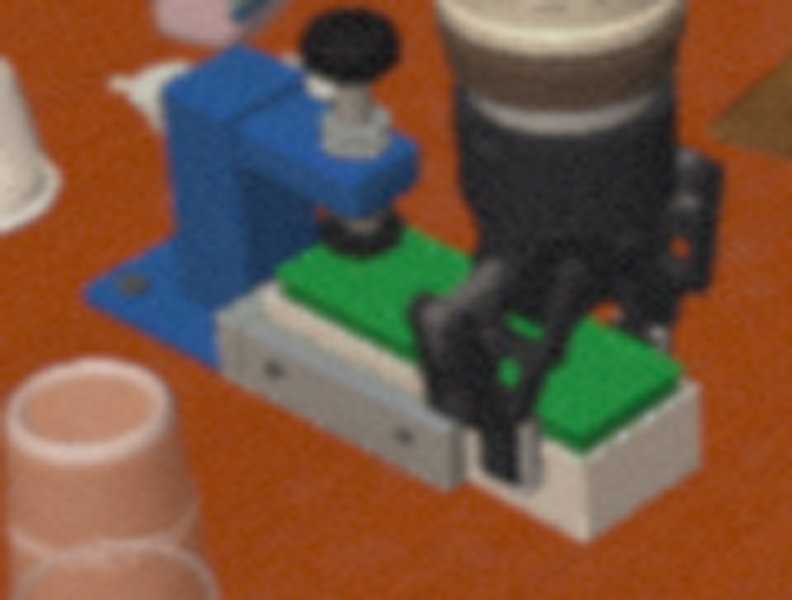

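Request:
send_rows --linear '[[0.001,-0.002,0],[0,0,0],[0,0,0],[0,0,-0.04],[0,0,-0.05],[0,0,-0.01],[-0.01,-0.03,0],[-0.03,-0.032,0]]' --twist '[[0,0,0],[0,0,0],[0,0,0],[0,0,0],[0,0,0],[0,0,0],[0,0,0],[0,0,0]]' --gripper '[100,100,100,100,100,100,0,0]'

```text
time: 16.62
ee_pos: [0.6099, 0.0112, 0.1244]
tcp_rot: [180.0, -0.0, -179.3]
wrist_force: [1.1, 0.6, 0.6]
opening: 0.0517
grasp_force: 0.0
```

Request:
send_rows --linear '[[0,0,0.01],[0,0,0.03],[0,0,0.03],[0,0,0.02],[0,0,0.008],[0,0,0]]' --twist '[[0,0,0],[0,0,0],[0,0,0],[0,0,0],[0,0,0],[0,0,0]]' --gripper '[0,0,0,0,0,0]'

```text
time: 17.38
ee_pos: [0.6099, 0.0113, 0.0263]
tcp_rot: [180.0, -0.0, -179.4]
wrist_force: [-0.4, -0.5, 0.2]
opening: 0.0003
grasp_force: 0.0
```

```bash
python3 - <<'E'
from h import *
delta(.609,.022,.022,180)
im=snap('scene','s6'); print(lid(im,'green','scene'))
im=snap('top','t6'); print(lid(im,'red'),bot.get_obs()['q'].round(1))
E
```

```text
t 17.375 pos [0.6099 0.0113 0.0263] rot [ 180.    -0.  -179.4] F [-0.4 -0.5  0.2] | tool shift mm [ 0.8 10.7  4.3] twist -35.94
(array([610.1,  71.9]), array([ 64.8, 160.1]), np.float32(-0.5))
(array([ 462.4, -385.6]), array([ 55.3, 154. ]), np.float32(-10.2)) [ 1.  14.5 -3.3 72.1  0.   0.4]
```

Request:
send_rows --linear '[[0,0.006,0],[0,0.004,0],[0,0.002,0],[0,0.002,0],[0,0.002,0],[0,0.001,0],[0,0.001,0],[0,0,0]]' --twist '[[0,0,0],[0,0,0],[0,0,0],[0,0,0],[0,0,0],[0,0,0],[0,0,0],[0,0,0]]' --gripper '[0,0,0,0,0,0,0,0]'

```text
time: 18.48
ee_pos: [0.6106, 0.0259, 0.0271]
tcp_rot: [-179.7, 0.1, -179.6]
wrist_force: [2.5, -16.9, 2.7]
opening: 0.0001
grasp_force: 8.3
```

Request:
send_rows --linear '[[0,-0.012,0],[0.04,-0.003,0],[0.05,0,0],[0.017,0.01,0],[0,0.03,0],[0,0.018,0],[-0.004,0,0],[-0.004,0,0]]' --twist '[[0,0,0],[0,0,0],[0,0,0],[0,0,0],[0,0,0],[0,0,0],[0,0,0],[0,0,0]]' --gripper '[0,0,0,0,0,0,0,0]'

```text
time: 19.48
ee_pos: [0.5108, 0.0708, 0.0262]
tcp_rot: [-180.0, -0.0, -179.4]
wrist_force: [-0.4, -0.4, 0.3]
opening: 0.0001
grasp_force: 0.0
```

Request:
send_rows --linear '[[-0.004,0,0],[-0.003,0,0],[-0.002,0,0],[-0.002,0,0],[-0.002,0,0],[-0.001,0,0],[0,0,0]]' --twist '[[0,0,0],[0,0,0],[0,0,0],[0,0,0],[0,0,0],[0,0,0],[0,0,0]]' --gripper '[0,0,0,0,0,0,0]'

```text
time: 20.35
ee_pos: [0.5244, 0.0712, 0.0263]
tcp_rot: [180.0, -0.0, -179.4]
wrist_force: [-1.6, 0.5, 0.7]
opening: 0.0001
grasp_force: 0.0
```

Request:
send_rows --linear '[[-0.001,0,0],[-0.001,0,0],[-0.001,0,0],[-0.001,0,0],[0,0,0]]' --twist '[[0,0,0],[0,0,0],[0,0,0],[0,0,0],[0,0,0]]' --gripper '[0,0,0,0,0]'

```text
time: 20.98
ee_pos: [0.5275, 0.0712, 0.0263]
tcp_rot: [-180.0, -0.1, -179.4]
wrist_force: [-5.6, -0.4, 3.4]
opening: -0.0001
grasp_force: 2.9
```

Request:
send_rows --linear '[[-0.001,0,0],[-0.001,0,0],[0,0,0]]' --twist '[[0,0,0],[0,0,0],[0,0,0]]' --gripper '[0,0,0]'

```text
time: 21.35
ee_pos: [0.5276, 0.0712, 0.0263]
tcp_rot: [-180.0, -0.3, -179.4]
wrist_force: [-17.5, -0.5, 11.5]
opening: 0.0004
grasp_force: 8.6
```

Request:
send_rows --linear '[[0.01,0,0],[0.01,0,-0.03],[0,0,-0.055],[0,0,-0.06],[0,0,-0.045],[-0.05,0,0],[-0.055,0,0],[-0.04,0,0]]' --twist '[[0,0,0],[0,0,0],[0,0,0],[0,0,0],[0,0,0],[0,0,0],[0,0,0],[0,0,0]]' --gripper '[0,0,0,0,0,0,0,0]'

```text
time: 22.35
ee_pos: [0.6572, 0.0725, 0.2159]
tcp_rot: [180.0, 0.0, -179.4]
wrist_force: [0.3, -0.3, 0.3]
opening: 0.0005
grasp_force: 0.0
```

Request:
send_rows --linear '[[-0.02,0,0],[0,0,0.01],[0,0,0.01],[0,0,0.006],[0,0,0.003],[0,0,0]]' --twist '[[0,0,0],[0,0,0],[0,0,0],[0,0,0],[0,0,0],[0,0,0]]' --gripper '[0,0,0,0,0,0]'

```text
time: 23.1
ee_pos: [0.6751, 0.0728, 0.1876]
tcp_rot: [180.0, 0.0, -179.4]
wrist_force: [-0.2, -0.6, 0.2]
opening: 0.0002
grasp_force: 0.0
```

```bash
python3 - <<'E'
from h import *
delta(.672,.071,.181,180)
im=snap('scene','s7'); cv2.imwrite('pics/c7.png',cv2.resize(im[170:330,180:350,::-1],None,fx=4,fy=3.7,interpolation=cv2.INTER_CUBIC))
E
```

```text
t 23.1 pos [0.6751 0.0728 0.1876] rot [ 180.     0.  -179.4] F [-0.2 -0.6  0.2] | tool shift mm [ 3.1 -1.7  6.6] twist -35.94
```

View pics/c7.png

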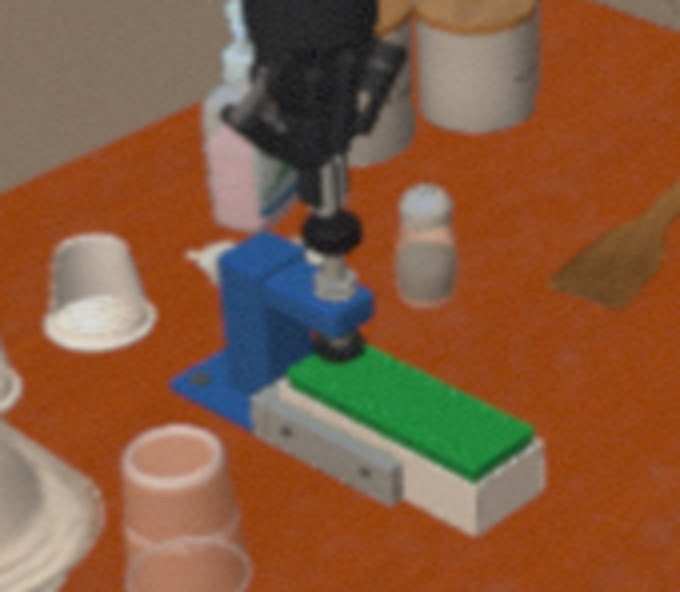

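The box is flush, and the fingertips are centred over the knob at about (330,225) in the crop. Pressing now.

Request:
send_rows --linear '[[0.002,0,0.004],[0,0,0.004],[0,0,0.004],[0,0,0.004],[0,0,0.004],[0,0,0]]' --twist '[[0,0,0],[0,0,0],[0,0,0],[0,0,0],[0,0,0],[0,0,0]]' --gripper '[0,0,0,0,0,0]'

```text
time: 23.9
ee_pos: [0.6733, 0.0727, 0.1672]
tcp_rot: [180.0, -0.0, -179.4]
wrist_force: [-1.8, 0.0, 4.1]
opening: -0.0002
grasp_force: 2.1
```

Request:
send_rows --linear '[[0,0,0.002],[0,0,0.001],[0,0,0.001],[0,0,0]]' --twist '[[0,0,0],[0,0,0],[0,0,0],[0,0,0]]' --gripper '[0,0,0,0]'

```text
time: 24.4
ee_pos: [0.6734, 0.0727, 0.1638]
tcp_rot: [180.0, 0.0, -179.4]
wrist_force: [-1.7, -0.4, 6.0]
opening: -0.0004
grasp_force: 3.2
```

Request:
send_rows --linear '[[0,0,0.002],[0,0,0.001],[0,0,0.001],[0,0,0]]' --twist '[[0,0,0],[0,0,0],[0,0,0],[0,0,0]]' --gripper '[0,0,0,0]'

```text
time: 24.9
ee_pos: [0.6735, 0.0727, 0.1625]
tcp_rot: [180.0, 0.2, -179.4]
wrist_force: [-7.2, -0.9, 19.7]
opening: 0.0002
grasp_force: 10.0
```

Request:
send_rows --linear '[[0,0,0.001],[0,0,0.001],[0,0,0]]' --twist '[[0,0,0],[0,0,0],[0,0,0]]' --gripper '[0,0,0]'

```text
time: 25.28
ee_pos: [0.6735, 0.0727, 0.1623]
tcp_rot: [180.0, 0.3, -179.4]
wrist_force: [-10.6, -1.3, 29.2]
opening: -0.0004
grasp_force: 14.7
```

Request:
send_rows --linear '[[0,0,-0.01],[0,0,-0.02],[0,0,-0.03],[0.052,-0.001,0],[0.052,-0.001,0],[0,0,0],[0,0,0]]' --twist '[[0,0,0],[0,0,0],[0,0,0],[0,0,0],[0,0,0],[0,0,0],[0,0,0]]' --gripper '[0,0,0,100,100,100,100]'

```text
time: 26.15
ee_pos: [0.5699, 0.0697, 0.2175]
tcp_rot: [180.0, 0.1, -179.4]
wrist_force: [0.0, -0.8, 0.8]
opening: 0.0724
grasp_force: 0.0
```

```bash
python3 - <<'E'
from h import *
delta(.569,.071,.024,-179.4)
im=snap('scene','s8'); print(lid(im,'green','scene',.046)); print(proj('scene',[.673,.072,.167]))
cv2.imwrite('pics/c8.png',cv2.resize(im[200:330,190:350,::-1],None,fx=5,fy=4.6,interpolation=cv2.INTER_CUBIC))
E
```

```text
t 26.15 pos [0.5699 0.0697 0.2175] rot [ 1.800e+02  1.000e-01 -1.794e+02] F [ 0.  -0.8  0.8] | tool shift mm [  0.9   1.3 193.5] twist 0.0
(array([614.8,  70.7]), array([157.7,  57. ]), np.float32(0.5))
[[260.91684657 228.52847958]]
```

View pics/c8.png

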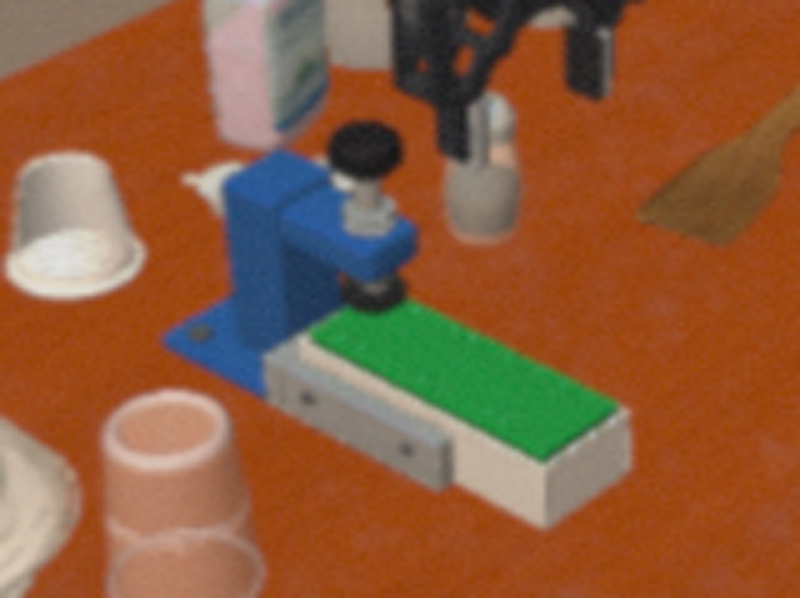

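Request:
send_rows --linear '[[0.001,0.001,0.06],[0,0,0.06],[0,0,0.04],[0,0,0.025],[0,0,0.0085],[0,0,0]]' --twist '[[0,0,0],[0,0,0],[0,0,0],[0,0,0],[0,0,0],[0,0,0]]' --gripper '[100,100,100,100,100,100]' --grip_force 50

```text
time: 26.95
ee_pos: [0.5689, 0.0706, 0.0238]
tcp_rot: [-180.0, -0.0, -179.4]
wrist_force: [-0.3, 0.2, -0.1]
opening: 0.0855
grasp_force: 0.0
```

Request:
send_rows --linear '[[0,0,0],[0,0,0],[0,0,0],[0,0,0],[0,0,0],[0.001,-0.002,-0.001],[0.005,-0.001,0],[0.02,0,0]]' --twist '[[0,0,0],[0,0,0],[0,0,0],[0,0,0],[0,0,0],[0,0,0],[0,0,0],[0,0,0]]' --gripper '[40,40,40,40,40,40,40,40]'

```text
time: 27.95
ee_pos: [0.5435, 0.0675, 0.0258]
tcp_rot: [180.0, 0.2, -179.4]
wrist_force: [4.0, 1.5, 5.6]
opening: 0.0593
grasp_force: 54.7
```

Request:
send_rows --linear '[[0.025,0,0],[0.03,0,0],[0.03,0,0],[0.03,0,0],[0.01,0,-0.02],[0,0,-0.025],[0,0,0]]' --twist '[[0,0,0],[0,0,0],[0,0,0],[0,0,0],[0,0,0],[0,0,0],[0,0,0]]' --gripper '[40,40,40,40,40,40,40]'

```text
time: 28.82
ee_pos: [0.4181, 0.0663, 0.0714]
tcp_rot: [180.0, 0.2, -179.4]
wrist_force: [0.1, -0.4, -1.5]
opening: 0.0587
grasp_force: 54.7
```

```bash
python3 - <<'E'
from h import *
delta(.367,.378,.070,-175.4)
im=snap('scene','s9'); print(lid(im,'green','scene',.092))
E
```

```text
t 28.825 pos [0.4181 0.0663 0.0714] rot [ 180.     0.2 -179.4] F [ 0.1 -0.4 -1.5] | tool shift mm [ 47.7 312.2   1.4] twist -0.4
(array([498.1,  68.9]), array([56.4, 84.9]), np.float32(-0.7))
```

Request:
send_rows --linear '[[0.007,0.03,0],[0.007,0.045,0],[0.007,0.05,0],[0.007,0.05,0],[0.007,0.05,0],[0.007,0.047,0],[0.006,0.04,0],[0,0,0]]' --twist '[[0,0,0],[0,0,0],[0,0,0],[0,0,0],[0,0,0],[0,0,0],[0,0,0],[0,0,-0.4]]' --gripper '[40,40,40,40,40,40,40,40]'

```text
time: 29.88
ee_pos: [0.3648, 0.3794, 0.0678]
tcp_rot: [-179.9, -0.1, -175.1]
wrist_force: [-0.2, -0.8, -2.4]
opening: 0.0589
grasp_force: 55.0
```

Request:
send_rows --linear '[[0,0,0.01],[0,0,0.015],[0,0,0.01],[0,0,0.004],[0,0,0]]' --twist '[[0,0,0],[0,0,0],[0,0,0],[0,0,0],[0,0,0]]' --gripper '[40,40,40,40,40]'

```text
time: 30.5
ee_pos: [0.3661, 0.3773, 0.0306]
tcp_rot: [-180.0, -0.0, -175.4]
wrist_force: [-0.4, -1.2, -1.6]
opening: 0.0591
grasp_force: 55.0
```

```bash
python3 - <<'E'
from h import *
delta(.367,.378,.028,-175.4)
im=snap('scene','s10'); print(lid(im,'green','scene',.053))
cv2.imwrite('pics/c10.png',im[300:480,160:400,::-1].repeat(3,0).repeat(3,1))
E
```

```text
t 30.5 pos [0.3661 0.3773 0.0306] rot [-180.    -0.  -175.4] F [-0.4 -1.2 -1.6] | tool shift mm [-0.9  0.7  2.6] twist -0.0
(array([450.4, 384.1]), array([72.1, 58. ]), np.float32(4.0))
```

View pics/c10.png

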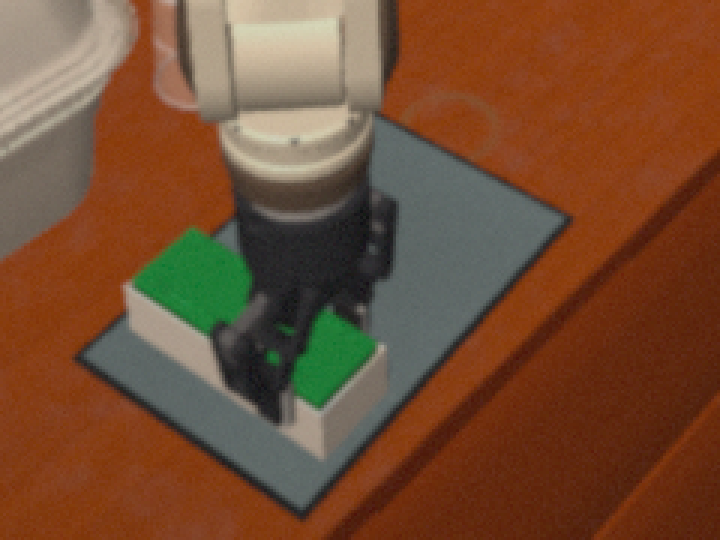

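The box is over the mat, with its near end about 17 mm inside the edge. Lowering and letting go.

Request:
send_rows --linear '[[0,0,0.002],[0,0,0.002],[0,0,0],[0,0,0],[0,0,0],[0,0,0],[0,0,-0.04],[0,0,-0.06]]' --twist '[[0,0,0],[0,0,0],[0,0,0],[0,0,0],[0,0,0],[0,0,0],[0,0,0],[0,0,0]]' --gripper '[40,40,40,100,100,100,100,100]'

```text
time: 31.55
ee_pos: [0.3653, 0.3766, 0.1262]
tcp_rot: [-179.9, -0.2, -175.4]
wrist_force: [0.8, 1.3, 0.3]
opening: 0.0855
grasp_force: 0.0
```

Request:
send_rows --linear '[[0,0,-0.06],[0,-0.06,0],[0,-0.06,0],[0,-0.06,0],[0,-0.06,0],[0,-0.06,0],[0,-0.06,0],[0,-0.06,0]]' --twist '[[0,0,0],[0,0,0],[0,0,0],[0,0,0],[0,0,0],[0,0,0],[0,0,0],[0,0,0]]' --gripper '[100,100,100,100,100,100,100,100]'

```text
time: 32.55
ee_pos: [0.3997, -0.0431, 0.187]
tcp_rot: [-180.0, 0.0, -175.4]
wrist_force: [1.4, 0.4, 0.1]
opening: 0.0854
grasp_force: 0.0
```

```bash
python3 - <<'E'
from h import *
im=snap('scene','s11'); print(lid(im,'green','scene',.049),lid(im,'red','scene'))
im=snap('top','t11'); print(lid(im,'green',z=.049));r=lid(im,'red');print(r,grip(r[0],r[2]));print(bot.get_obs()['q'].round(1))
delta(*grip(r[0],r[2]),.12,170)
E
```

```text
(array([411.4, 381.3]), array([155. ,  57.6]), np.float32(3.7)) (array([ 456.1, -381.6]), array([ 68.5, 161. ]), np.float32(-9.9))
(array([416.7, 382.3]), array([152.3,  54. ]), np.float32(4.7))
(array([ 462.7, -385.4]), array([ 55.2, 154.4]), np.float32(-10.3)) (np.float64(0.41350574798583983), np.float64(-0.37645988883972165))
[ -6.5 -16.1 -15.8  90.2  -0.1 -10.7]
t 32.65 pos [ 0.3997 -0.046   0.1868] rot [-179.9   -0.  -175.8] F [-0.3  0.9  0.1] | tool shift mm [  10.4 -330.6   66.8] twist -34.58
```

Request:
send_rows --linear '[[0.002,-0.05,0],[0.002,-0.05,0],[0.002,-0.05,0],[0.002,-0.05,0],[0.002,-0.05,0],[0,-0.05,0],[0,-0.031,0],[0,0,0.03]]' --twist '[[0,0,0],[0,0,0],[0,0,0],[0,0,0],[0,0,0],[0,0,0],[0,0,0.95],[0,0,0.5]]' --gripper '[100,100,100,100,100,100,100,100]'

```text
time: 33.65
ee_pos: [0.4175, -0.374, 0.1577]
tcp_rot: [-179.9, 0.1, 169.8]
wrist_force: [-0.6, -0.6, -0.5]
opening: 0.0856
grasp_force: 0.0
```

Request:
send_rows --linear '[[0,0,0.03],[0,0,0],[0,0,0]]' --twist '[[0,0,0],[0,0,0],[0,0,0]]' --gripper '[100,100,100]'

```text
time: 34.02
ee_pos: [0.417, -0.3717, 0.128]
tcp_rot: [-180.0, 0.0, 170.1]
wrist_force: [-0.2, 0.2, 0.2]
opening: 0.0852
grasp_force: 0.0
```

```bash
python3 - <<'E'
from h import *
im=snap('scene','s12'); print(lid(im,'red','scene'))
im=snap('top','t12'); print(lid(im,'red'))
delta(.4135,-.3765,.0225,169.7)
E
```

```text
(array([ 458.9, -382. ]), array([ 67.4, 156.4]), np.float32(-11.1))
(array([ 495.3, -391.4]), array([55.2, 88.1]), np.float32(-10.1))
t 34.125 pos [ 0.4171 -0.3721  0.1285] rot [-1.799e+02  1.000e-01  1.701e+02] F [ 0.1 -0.1 -0.3] | tool shift mm [  2.8  -5.  106. ] twist 0.04
```

Request:
send_rows --linear '[[0.003,-0.005,0.02],[0,0,0.04],[0,0,0.03],[0,0,0.012],[0,0,0.004],[0,0,0]]' --twist '[[0,0,0.04],[0,0,0],[0,0,0],[0,0,0],[0,0,0],[0,0,0]]' --gripper '[100,100,100,100,100,100]' --grip_force 50

```text
time: 34.88
ee_pos: [0.4132, -0.3767, 0.022]
tcp_rot: [-180.0, 0.1, 169.7]
wrist_force: [0.2, -0.1, 0.3]
opening: 0.0853
grasp_force: 0.0
```

Request:
send_rows --linear '[[0,0,0],[0,0,0],[0,0,0],[0,0,0],[0,0,0],[0,0,0],[0,0,-0.02],[0,0,-0.02]]' --twist '[[0,0,0],[0,0,0],[0,0,0],[0,0,0],[0,0,0],[0,0,0],[0,0,0],[0,0,0]]' --gripper '[40,40,40,40,40,40,40,40]'

```text
time: 35.88
ee_pos: [0.4124, -0.3761, 0.0612]
tcp_rot: [180.0, -0.0, 169.7]
wrist_force: [-0.0, -0.7, -2.0]
opening: 0.0592
grasp_force: 54.3
```

Request:
send_rows --linear '[[0,0,-0.005],[0,0,-0.005],[-0.004,0.03,0],[-0.008,0.05,0],[-0.008,0.05,0],[-0.008,0.05,0],[-0.008,0.05,0],[-0.008,0.05,0]]' --twist '[[0,0,-0.5],[0,0,-0.59],[0,0,0],[0,0,0],[0,0,0],[0,0,0],[0,0,0],[0,0,0]]' --gripper '[40,40,40,40,40,40,40,40]'

```text
time: 36.88
ee_pos: [0.4536, -0.0943, 0.0711]
tcp_rot: [-180.0, 0.0, -179.4]
wrist_force: [0.3, 0.4, -1.4]
opening: 0.0593
grasp_force: 54.5
```

Request:
send_rows --linear '[[-0.008,0.05,0],[-0.004,0.05,0],[0,0.035,0],[0,0.02,0],[0,0,0],[0,0,0]]' --twist '[[0,0,0],[0,0,0],[0,0,0],[0,0,0],[0,0,0],[0,0,0]]' --gripper '[40,40,40,40,40,40]'

```text
time: 37.62
ee_pos: [0.464, 0.0588, 0.0709]
tcp_rot: [-180.0, -0.0, -179.4]
wrist_force: [-0.5, -1.2, -1.2]
opening: 0.0593
grasp_force: 54.5
```

```bash
python3 - <<'E'
from h import *
im=snap('scene','s13'); print(lid(im,'red','scene',.1))
delta(.469,.0635,.0235,-179.4);o=bot.get_obs();print(o['opening'],o['grasp_force'])
E
```

```text
(array([546.2,  62.2]), array([84.6, 64.3]), np.float32(0.0))
t 37.675 pos [0.464  0.0586 0.0708] rot [-180.    -0.  -179.4] F [ 0.4 -0.5 -1.9] | tool shift mm [-5.   4.8 47.3] twist -0.0
0.05925977232357279 54.545499086380005
```

Request:
send_rows --linear '[[-0.002,0.004,0.015],[0,0,0.02],[0,0,0.01],[-0.02,0,0.0015],[-0.03,0,0],[-0.025,0,0],[-0.015,0,0],[-0.005,0,0]]' --twist '[[0,0,0],[0,0,0],[0,0,0],[0,0,0],[0,0,0],[0,0,0],[0,0,0],[0,0,0]]' --gripper '[40,40,40,40,40,40,40,40]'

```text
time: 38.67
ee_pos: [0.5614, 0.064, 0.0237]
tcp_rot: [-180.0, -0.0, -179.4]
wrist_force: [0.4, 0.2, -1.7]
opening: 0.0589
grasp_force: 54.6
```

Request:
send_rows --linear '[[-0.001,0.001,0],[-0.001,0.001,0],[-0.001,0.001,0],[-0.001,0.001,0],[0,0,0]]' --twist '[[0,0,0],[0,0,0],[0,0,0],[0,0,0],[0,0,0]]' --gripper '[40,40,40,40,40]'

```text
time: 39.3
ee_pos: [0.5649, 0.0684, 0.0244]
tcp_rot: [180.0, -0.0, -179.4]
wrist_force: [-0.7, 0.2, -2.4]
opening: 0.0591
grasp_force: 54.6
```

Request:
send_rows --linear '[[-0.0015,0,0.001],[-0.0015,0,0.001],[0,0,0],[0,0,0],[0,0,0],[0,0,0],[0,0,-0.04],[0,0,-0.05]]' --twist '[[0,0,0],[0,0,0],[0,0,0],[0,0,0],[0,0,0],[0,0,0],[0,0,0],[0,0,0]]' --gripper '[40,40,40,100,100,100,100,100]'

```text
time: 40.3
ee_pos: [0.5671, 0.0683, 0.1124]
tcp_rot: [-180.0, -0.1, -179.4]
wrist_force: [0.9, 0.2, 0.4]
opening: 0.0854
grasp_force: 0.0
```

Request:
send_rows --linear '[[0,0,-0.01],[-0.01,-0.03,0],[-0.031,-0.028,0],[0,0,0.03],[0,0,0.04],[0,0,0.02],[0,0,0.008],[0,0,0]]' --twist '[[0,0,0],[0,0,0],[0,0,0],[0,0,0],[0,0,0],[0,0,0],[0,0,0],[0,0,0]]' --gripper '[0,0,0,0,0,0,0,0]'

```text
time: 41.3
ee_pos: [0.6097, 0.011, 0.0247]
tcp_rot: [180.0, 0.0, -179.4]
wrist_force: [-0.5, -0.6, 0.0]
opening: -0.0001
grasp_force: 0.0
```

Request:
send_rows --linear '[[0,0.006,0],[0,0.003,0],[0,0.002,0],[0,0.002,0],[0,0.001,0],[0,0,0]]' --twist '[[0,0,0],[0,0,0],[0,0,0],[0,0,0],[0,0,0],[0,0,0]]' --gripper '[0,0,0,0,0,0]'

```text
time: 42.05
ee_pos: [0.6098, 0.024, 0.025]
tcp_rot: [-179.9, 0.1, -179.4]
wrist_force: [0.6, -6.0, 2.9]
opening: 0.0001
grasp_force: 2.6
```

Request:
send_rows --linear '[[0,0.001,0],[0,0.001,0],[0,0.001,0],[0,0,0]]' --twist '[[0,0,0],[0,0,0],[0,0,0],[0,0,0]]' --gripper '[0,0,0,0]'

```text
time: 42.55
ee_pos: [0.6102, 0.0258, 0.0252]
tcp_rot: [-179.8, 0.1, -179.5]
wrist_force: [1.4, -12.3, 3.2]
opening: -0.0002
grasp_force: 5.6
```

Same y as before (0.0259). Next, the end push.

Request:
send_rows --linear '[[0,0.001,0],[0,-0.013,0],[0.04,-0.003,0],[0.05,0,0],[0.015,0.01,0],[0,0.03,0],[0,0.018,0],[-0.008,0,0]]' --twist '[[0,0,0],[0,0,0],[0,0,0],[0,0,0],[0,0,0],[0,0,0],[0,0,0],[0,0,0]]' --gripper '[0,0,0,0,0,0,0,0]'

```text
time: 43.55
ee_pos: [0.5123, 0.071, 0.0245]
tcp_rot: [180.0, 0.0, -179.3]
wrist_force: [-0.1, -1.0, 1.4]
opening: 0.0004
grasp_force: 0.0
```

Request:
send_rows --linear '[[-0.005,0,0],[-0.004,0,0],[-0.003,0,0],[-0.002,0,0],[-0.002,0,0],[0,0,0]]' --twist '[[0,0,0],[0,0,0],[0,0,0],[0,0,0],[0,0,0],[0,0,0]]' --gripper '[0,0,0,0,0,0]'

```text
time: 44.3
ee_pos: [0.5276, 0.0698, 0.0242]
tcp_rot: [-180.0, -0.0, -179.4]
wrist_force: [-2.3, -1.8, 0.8]
opening: 0.0001
grasp_force: 1.1
```

Request:
send_rows --linear '[[-0.001,0,0],[-0.001,0,0],[-0.001,0,0],[0,0,0]]' --twist '[[0,0,0],[0,0,0],[0,0,0],[0,0,0]]' --gripper '[0,0,0,0]'

```text
time: 44.8
ee_pos: [0.5277, 0.0698, 0.0242]
tcp_rot: [-180.0, -0.4, -179.4]
wrist_force: [-19.5, -1.5, 12.8]
opening: 0.0001
grasp_force: 9.8
```

Request:
send_rows --linear '[[0.012,0,0],[0.01,0,-0.03],[0,0,-0.055],[0,0,-0.06],[0,0,-0.03],[-0.05,0,0],[-0.055,0,0],[-0.04,0,0]]' --twist '[[0,0,0],[0,0,0],[0,0,0],[0,0,0],[0,0,0],[0,0,0],[0,0,0],[0,0,0]]' --gripper '[0,0,0,0,0,0,0,0]'

```text
time: 45.8
ee_pos: [0.6558, 0.0714, 0.1991]
tcp_rot: [180.0, 0.1, -179.4]
wrist_force: [-0.1, 0.5, -0.2]
opening: -0.0001
grasp_force: 0.0
```

```bash
python3 - <<'E'
from h import *
delta(.6735,.0725,.187,180)
im=snap('scene','s14'); cv2.imwrite('pics/c14.png',cv2.resize(im[170:330,180:350,::-1],None,fx=4,fy=3.7,interpolation=cv2.INTER_CUBIC))
print(lid(im,'green','scene',.049))
E
```

```text
t 45.8 pos [0.6558 0.0714 0.1991] rot [ 1.800e+02  1.000e-01 -1.794e+02] F [-0.1  0.5 -0.2] | tool shift mm [-17.7   1.   12.1] twist -35.94
(array([411.2, 381.1]), array([154.9,  57.6]), np.float32(3.9))
```

View pics/c14.png

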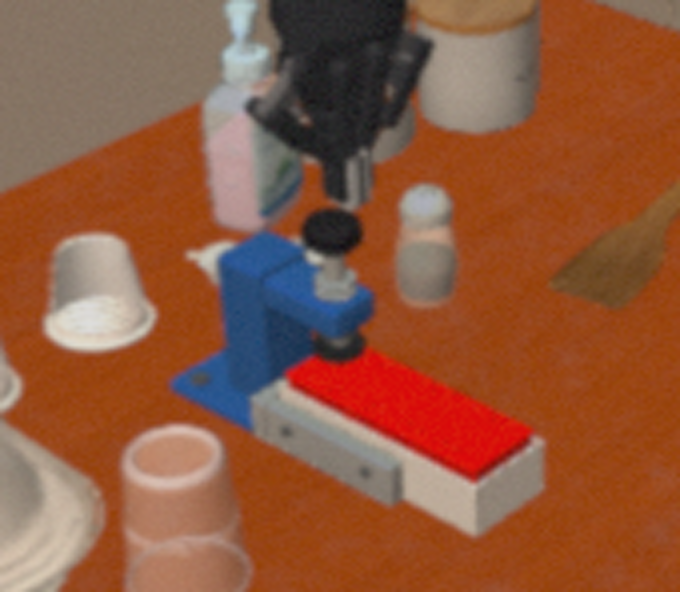

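Red sits flush just as green did. Forward 16 mm, then press.

Request:
send_rows --linear '[[-0.012,0.001,0],[-0.004,0,0],[0,0,0.006],[0,0,0.008],[0,0,0.006],[0,0,0.005],[0,0,0.004],[0,0,0.004]]' --twist '[[0,0,0],[0,0,0],[0,0,0],[0,0,0],[0,0,0],[0,0,0],[0,0,0],[0,0,0]]' --gripper '[0,0,0,0,0,0,0,0]'

```text
time: 46.85
ee_pos: [0.6697, 0.0724, 0.1665]
tcp_rot: [180.0, -0.0, -179.4]
wrist_force: [-4.7, -0.3, 7.0]
opening: -0.0003
grasp_force: 3.7
```

Request:
send_rows --linear '[[0,0,0.001],[0,0,0.001],[0,0,0.001],[0,0,0.001],[0,0,0]]' --twist '[[0,0,0],[0,0,0],[0,0,0],[0,0,0],[0,0,0]]' --gripper '[0,0,0,0,0]'

```text
time: 47.48
ee_pos: [0.6697, 0.0725, 0.1629]
tcp_rot: [180.0, 0.0, -179.4]
wrist_force: [-4.9, 0.0, 6.3]
opening: 0.0
grasp_force: 3.3
```

Request:
send_rows --linear '[[0,0,0.001],[0,0,0.001],[0,0,0.001],[0,0,0.0005],[0,0,0]]' --twist '[[0,0,0],[0,0,0],[0,0,0],[0,0,0],[0,0,0]]' --gripper '[0,0,0,0,0]'

```text
time: 48.1
ee_pos: [0.6698, 0.0724, 0.1624]
tcp_rot: [180.0, 0.2, -179.4]
wrist_force: [-10.4, -0.1, 22.1]
opening: 0.0002
grasp_force: 11.2
```

Request:
send_rows --linear '[[0,0,0.001],[0,0,0],[0,0,-0.01],[0,0,-0.02],[0,0,-0.03],[0.05,-0.001,0],[0.05,-0.001,0],[0,0,0]]' --twist '[[0,0,0],[0,0,0],[0,0,0],[0,0,0],[0,0,0],[0,0,0],[0,0,0],[0,0,0]]' --gripper '[0,0,0,0,0,100,100,100]'

```text
time: 49.1
ee_pos: [0.5674, 0.0693, 0.2177]
tcp_rot: [-180.0, -0.1, -179.4]
wrist_force: [-0.5, 0.3, -0.1]
opening: 0.0543
grasp_force: 0.0
```

```bash
python3 - <<'E'
from h import *
delta(.569,.0705,.024,-179.4)
im=snap('scene','s15'); print(lid(im,'red','scene',.046),lid(im,'green','scene',.049))
print(lid(cv2.imread('pics/s14.png')[:,:,::-1],'red','scene',.053))
E
```

```text
t 49.1 pos [0.5674 0.0693 0.2177] rot [-1.800e+02 -1.000e-01 -1.794e+02] F [-0.5  0.3 -0.1] | tool shift mm [ -1.7   1.2 193.7] twist 0.0
(array([614.8,  70.6]), array([155.6,  57.2]), np.float32(0.8)) (array([411.2, 381.1]), array([154.9,  57.6]), np.float32(3.9))
(array([612. ,  75.4]), array([154.6,  60.4]), np.float32(0.7))
```

Request:
send_rows --linear '[[-0.002,0.001,0.06],[0,0,0.05],[0,0,0.03],[0,0,0.03],[0,0,0.017],[0,0,0.0065],[0,0,0]]' --twist '[[0,0,0],[0,0,0],[0,0,0],[0,0,0],[0,0,0],[0,0,0],[0,0,0]]' --gripper '[100,100,100,100,100,100,100]'

```text
time: 50.02
ee_pos: [0.5724, 0.0705, 0.0247]
tcp_rot: [180.0, 0.0, -179.4]
wrist_force: [-0.1, -0.3, -0.0]
opening: 0.0852
grasp_force: 0.0
```

Request:
send_rows --linear '[[0,0,0],[0,0,0],[0,0,0],[0,0,0],[0,0,0],[0.001,-0.002,-0.001],[0.005,-0.001,0],[0.02,0,0]]' --twist '[[0,0,0],[0,0,0],[0,0,0],[0,0,0],[0,0,0],[0,0,0],[0,0,0],[0,0,0]]' --gripper '[40,40,40,40,40,40,40,40]'

```text
time: 51.02
ee_pos: [0.5469, 0.0673, 0.0261]
tcp_rot: [180.0, 0.1, -179.4]
wrist_force: [3.7, 0.9, 4.8]
opening: 0.0589
grasp_force: 54.7
```

Request:
send_rows --linear '[[0.025,0,0],[0.03,0,0],[0.03,0,0],[0.03,0,0],[0.01,0,-0.02],[0,0,-0.025],[0,0,0]]' --twist '[[0,0,0],[0,0,0],[0,0,0],[0,0,0],[0,0,0],[0,0,0],[0,0,0]]' --gripper '[40,40,40,40,40,40,40]'

```text
time: 51.9
ee_pos: [0.4216, 0.0661, 0.0718]
tcp_rot: [180.0, 0.2, -179.4]
wrist_force: [-0.1, -0.8, -1.5]
opening: 0.0592
grasp_force: 54.7
```

```bash
python3 - <<'E'
from h import *
delta(.379,.228,.070,-175.4)
im=snap('scene','s16'); print(lid(im,'red','scene',.092),lid(im,'green','scene',.049))
E
```

```text
t 51.9 pos [0.4216 0.0661 0.0718] rot [ 180.     0.2 -179.4] F [-0.1 -0.8 -1.5] | tool shift mm [ 40.8 162.4   1.8] twist -0.4
(array([502.1,  68.6]), array([78.1, 56.8]), np.float32(0.3)) (array([411.3, 381.1]), array([154.8,  57.6]), np.float32(3.9))
```

Request:
send_rows --linear '[[0.008,0.03,0],[0.01,0.04,0],[0.01,0.045,0],[0.008,0.03,0],[0.002,0.017,0],[0,0,0],[0,0,0.015],[0,0,0.015]]' --twist '[[0,0,0],[0,0,0],[0,0,0],[0,0,0],[0,0,-0.4],[0,0,0],[0,0,0],[0,0,0]]' --gripper '[40,40,40,40,40,40,40,40]'

```text
time: 52.95
ee_pos: [0.3813, 0.2265, 0.0389]
tcp_rot: [-180.0, -0.0, -175.5]
wrist_force: [-0.7, -1.0, -2.0]
opening: 0.0593
grasp_force: 54.8
```

Request:
send_rows --linear '[[0,0,0.008],[0,0,0.004],[0,0,0]]' --twist '[[0,0,0],[0,0,0],[0,0,0]]' --gripper '[40,40,40]'

```text
time: 53.32
ee_pos: [0.3811, 0.2268, 0.029]
tcp_rot: [-180.0, -0.0, -175.4]
wrist_force: [-5.2, -4.2, 6.7]
opening: 0.0592
grasp_force: 55.9
```

Touched down. Releasing, then up and away so I can check.

Request:
send_rows --linear '[[0,0,0],[0,0,0],[0,0,0],[0,0,-0.02],[0,0,-0.06],[0,0,-0.06],[0,-0.06,-0.02],[0,-0.06,0]]' --twist '[[0,0,0],[0,0,0],[0,0,0],[0,0,0],[0,0,0],[0,0,0],[0,0,0],[0,0,0]]' --gripper '[100,100,100,100,100,100,100,100]'

```text
time: 54.32
ee_pos: [0.3916, 0.1079, 0.1901]
tcp_rot: [180.0, 0.2, -175.2]
wrist_force: [1.5, -0.7, -1.0]
opening: 0.0851
grasp_force: 0.0
```

Request:
send_rows --linear '[[0,-0.06,0],[0,-0.06,0],[0,-0.06,0],[0,-0.06,0],[0,-0.06,0],[0,-0.06,0],[0,0,0],[0,0,0]]' --twist '[[0,0,0],[0,0,0],[0,0,0],[0,0,0],[0,0,0],[0,0,0],[0,0,0],[0,0,0]]' --gripper '[100,100,100,100,100,100,100,100]'

```text
time: 55.32
ee_pos: [0.4195, -0.2501, 0.1878]
tcp_rot: [180.0, -0.0, -175.4]
wrist_force: [-0.2, 0.4, -0.2]
opening: 0.0855
grasp_force: 0.0
```

```bash
python3 - <<'E'
from h import *
im=snap('top','t17')
for c in('green','red'):print(lid(im,c,z=.049))
im=snap('scene','s17')
cv2.imwrite('pics/c17.png',cv2.resize(im[215:475,160:420,::-1],None,fx=2.3,fy=2.3,interpolation=cv2.INTER_CUBIC))
E
```

```text
(array([416.7, 382.3]), array([152.3,  54. ]), np.float32(4.7))
(array([428.4, 230.9]), array([152.7,  52.1]), np.float32(3.6))
```

View pics/c17.png

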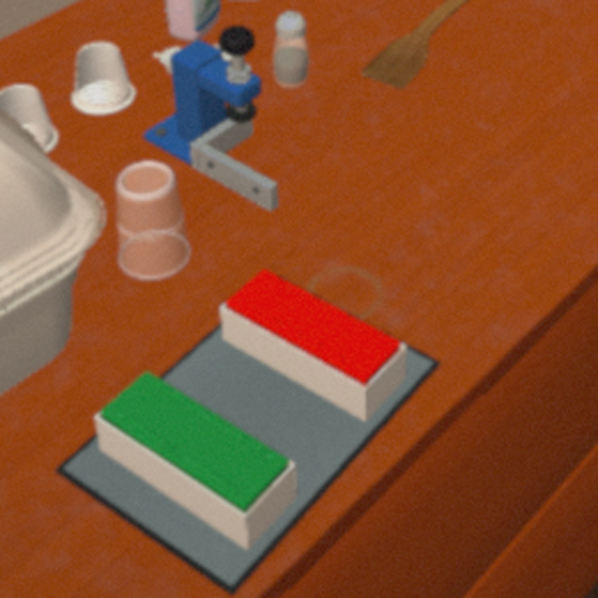

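Both boxes stand shut inside the mat, at about (196,455) and (312,340) in the crop. The plunger is up, and the tumbler and shaker are where they started.

```bash
python3 -c "
from workcell import ticket
print(ticket.job_done())"
```

```text
the job is handed in; nothing more can be done
None
```

I pressed the green box and then the red box shut in the fence corner and stood both on the mat, with the plunger back up; there was no yellow box, I left the tumbler and shaker alone, and the job was handed in at about 55 s.

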